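Seat the grinder jar on its drive and hold it down

TASK

Lift the amber grinder jar off its blue coaster, carry it upright to the white grinder base and turn it until the cross-shaped stem under its lid meshes with the slots of the orange drive, then slide it fully home without forcing it. Keep hold of the jar and press it down so that the spring seat is pushed well in, as you would to run the grinder, and finish like that, still holding and pressing. Leave the remotes, the mug, the spare jar and the candle where they are.

Things in the scene. Friction and masses are not known exactly. Their poses are not given: they have to be found in the camera images.
- jar_center (a point): Centre, half-way up, of the grinder jar (0.2 to 0.35 kg, upright, loose, 104 mm tall). Its amber glass body has flat upright sides, 60 mm along x by 44 mm along y (grip across the 44), from 22 mm below to 52 mm above this point. Under it a round dark steel lid, 56 mm across, 16 mm high, then the steel stem, 14 mm long. z is up; a half turn about z gives the same shape.
- jar: The same jar; origin at the lower end of its stem, on the axis, 52 mm below jar_center; same axes. The cross-shaped stem has a long rib (30 mm span) along the jar's x and a short rib (20 mm span) along its y, both 6 mm thick, 14 mm high, with rounded lower edges.
- coaster: Fixed hard blue silicone coaster, a ring 90 mm across, 16 mm thick; its round 40 mm hole takes the jar's stem while the jar's lid rests on the ring. Origin at the centre of its underside, on the sideboard.
- grinder: Fixed white round grinder base, about 116 mm across and 75 mm high; origin at the centre of its underside, on the sideboard. The orange drive stands up out of its open top on its axis; the drive turns about the vertical only against stiff friction (0.25 N m), and its yaw differs at each start.
- drive_top (a point): Centre of the top face of the orange drive, a 40 mm square block, 90 mm above the sideboard while the seat is up. Open-topped slots 9 mm wide, 17 mm deep: the long one (34 mm) along this x, the short one (23 mm) along this y, so the jar's x goes along this x, either way round. Home: the jar's lid rests on this face, jar_center 38 mm above it.
- seat (a joint): How far the drive and its spring seat are pushed down, in m: 0 up, 0.010 at the stop. The spring takes 6 N to start moving and 11 N at the stop; the jar's own weight does not move it. Well in means more than 0.005.
- tv_remote: Black TV remote 180 x 46 x 18 mm on the top tier of the fixed steel tiered stand (150 x 250 mm tiers, 275 mm high overall). Origin under its centre. Leave alone.
- fan_remote: White fan remote 120 x 40 x 14 mm on the middle tier. Origin under its centre. Leave alone.
- blind_remote: Grey blind remote 130 x 42 x 12 mm on the lowest tier. Origin under its centre. Leave alone.
- spare_jar: Clear round glass jar with a steel screw lid, 64 mm across, 85 mm high. Origin under its centre. Leave alone.
- mug: Blue mug 80 mm across, 90 mm high. Origin under its centre. Leave alone.
- candle: White candle pot 68 mm across, 50 mm high. Origin under its centre. Leave alone.
Not all that is in view belongs to the job. Of the things like the coaster, leave any that is green; of the rest the smaller one is meant.

How it is judged:
By the outcome, as a careful person would: the job done as asked, in the order asked, and still so for the second after the job is handed in, while the arm keeps its last pose, push and grip.
It also fails if it takes over 40 s, if anything falls off the work surface, if the arm or the gripper's body presses on something with over 40 N, if the wrist force passes 120 N, or if a joint passes its speed limit or range.

ROBOT

A 7-joint arm with a two-finger parallel gripper is mounted at the origin on the work surface. World frame = base frame: x ahead of the robot, y to its left, z up, the work surface at z = 0. Lengths are in m, angles in rad, forces in N, time in s.
With the tool pointing down it reaches from about 0.35 to 0.9 m from the base axis. Payload 7.2 kg.
Tool frame: the origin (TCP) lies on the mounting face of the last link; the fingertips stand 182 mm ahead of it and the grasp point (between the pads) lies arm.grip_point_offset ahead of it (arm.grip_point_offset is the distance from the TCP to the grasp point, in m); z points along the fingers, x is the direction in which the jaws open and shut, and the axes are right-handed (so a half turn about z gives the same grasp; the last joint's range is limited). The gripper opens to 88 mm and grips with 3 to 60 N. Pads are 20 mm wide; open, the fingers measure 115 mm over their backs; the gripper's body (75 mm by 178 mm) begins 61 mm behind the grasp point.
Start: joints at [-1.247, 0.411, -0.013, 1.596, 0.006, 1.134, -0.082], TCP at [0.239, 0.578, 0.405] pointing down, gripper open.
Joint ranges: [-2.95, 2.95], [-0.29, 1.99], [-1.47, 1.44], [0.14, 2.54], [-1.03, 4.17], [0.13, 1.85], [-2.86, 2.86]. Speed limits (rad/s): [2.39, 2.39, 3.01, 3.01, 3.14, 3.14, 3.14].

INTERFACE

Orientations are given as [roll, pitch, yaw] about the fixed x, y, z axes, in that order (R = Rz(yaw) Ry(pitch) Rx(roll)).
In Python, from station import arm, eyes, finder gives the robot as it stands. The module is installed in compiled form; this text tells all that it offers.
- The arm moves only by the tool jog_arm, never from a script. Its argument "commands" is one flat list of numbers, 5 for each row, row after row: the shift along the tool's x, y, z as a fraction of full scale, then the turn about the tool's z as a fraction of full scale, then the closure, from 0 (fully open) to 1 (shut). In form: [tx, ty, tz, turn, claw, tx, ty, tz, turn, claw, ...]. A call has 1 to 20 rows; each row shifts and turns the commanded pose from where the row before left it, along the tool's axes as they then stand; what a row does not reach is not made up. Full scale, the value 1, is 0.12 m for a shift and pi rad for a turn. A row lasts 1/12 s, in which the tool goes at most 41.7 mm and 7.16 degrees, less where a joint would pass 70% of its speed; a pose out of reach is approached as far as the arm can. A call with a number of a shift or a turn outside -1 to 1 is refused whole. A call with a gripper value outside its range is refused whole. The fingers move at their own pace and stop on an object; the grip force is fixed at half the most. Time passes only in rows, so rows that do not move let the fingers close. It gives the time, the measured TCP pose, the force and the opening at its end, in the units of the state.
- arm.get_obs(): the state, without advancing time (a new reading comes with each control period).
- eyes.camera(name): name is "side" or "top"; returns a dict with "image" (420x560x3 uint8, red, green, blue), "range_z" (420x560 float32, m along the optical axis (not along the pixel's ray), 0 where there is no reading), "fx", "fy", "cx", "cy" (pixels), "D" ([k1, k2, p1, p2, k3] as OpenCV has them; the pictures are not rectified), "extrinsics" (4x4, takes a point from camera to world coordinates). Camera axes: x right, y up, looking along -z (the intrinsics and any distortion apply to the point x, -y, -z); pixel columns grow to the right and rows downward; lengths in m; the calibration is good to about 2 mm. A picture is of the moment at which its call begins.
- arm.finish_job(): hands the job in, once; it reports no verdict.
Trained networks look in the newest picture that a camera, given by its name, has taken for a name from the list of things; names that differ only in an ending like _2 or _b are one class to them, and where a whole thing is asked for, a point or a joint stands for the part that bears it (a point fixed in the world has none). Each returns a list of dicts, best first, with "score" (0 to 1); they miss things now and then, are a little off and sometimes report something else, mostly with a low value. They report only what shows in the picture. A call takes as long as a camera call. They do not tell look-alikes from the thing itself.
- finder.recognise(camera, label): "rect" ([left, top, width, height] in pixels, round what is visible of it).
- finder.trace(camera, label): "pixels" (420x560 bool, what is visible of it) and "rect" ([left, top, width, height] in pixels, round what is visible of it).
The state is a dict: "t": time; "joint_positions": joint angles; "qvel": joint speeds; "joint_efforts": joint torques, N m; "ee_pos": TCP position; "tool_rot": TCP orientation; "wrist_force": force on the tool from outside, world axes, zero at the start; "wrist_torque": the same for the moment, N m; "finger_gap": finger opening in m.
Only numpy, scipy, OpenCV 4.12 (cv2) and the standard library are available. Lean on these libraries where they do the work, as an engineer would, in place of code of your own. Each camera call takes 0.05 s, during which the arm holds its last target.

## Working session

There is one attempt and no reset: what is moved stays moved. The work goes in short steps, Python scripts to look and compute and a tool call to move; the robot and the scene stay as the last step left them, time stands still between calls to the robot, and variables do not carry over. Pictures are saved under pics/ and viewed, and the job is handed in when it is done.

Besides the shell and the picture viewer there is one more tool, called after "Emit:" in YAML: its name, and indented under it one key for each argument. jog_arm: Moves the arm, as the interface text tells. Shift numbers are shares of 0.12 m and turn numbers shares of pi rad, none past 1 either way. Its arguments: {"type":"object","properties":{"commands":{"type":"array"}},"required":["commands"]}

```bash
mkdir -p pics; ls; python3 - <<'E'
from station import arm, eyes, finder
import cv2
print({k:v for k,v in arm.get_obs().items()}, arm.grip_point_offset)
for n in ("side","top"):
    c=eyes.camera(n); cv2.imwrite(f"pics/{n}0.png",c["image"][:,:,::-1])
    print(n,c["fx"],c["fy"],c["cx"],c["cy"],c["D"],c["extrinsics"])
    for l in ["jar","coaster","grinder","drive_top","spare_jar","mug","candle"]:
        print(l,[(r["rect"],round(r["score"],2)) for r in finder.recognise(n,l)])
print(arm.get_obs()["t"])
E
```

```text
pics
{'t': 0.0, 'joint_positions': array([-1.24717202,  0.41188296, -0.01273694,  1.59704737,  0.00558419,
        1.13425095, -0.08221251]), 'qvel': array([-5.46055708e-04, -1.82148588e-04, -6.81892505e-05, -2.12025897e-03,
        3.33229631e-04,  9.51422406e-06,  2.57713616e-04]), 'joint_efforts': array([-1.06458891e-03, -5.87952268e+01,  6.41125850e-01, -2.91080976e+01,
       -5.38916420e-02,  1.79934909e-02,  1.31356087e-04]), 'ee_pos': array([0.23859633, 0.57743553, 0.40381789]), 'tool_rot': array([3.14150711e+00, 1.55099385e-03, 1.17900025e+00]), 'wrist_force': array([ 0.43548284,  0.27247265, -0.07641302]), 'wrist_torque': array([0.03607996, 0.05282865, 0.0163279 ]), 'finger_gap': 0.0876667056785722} 0.1633
side 496.3012802940871 496.3012802940871 279.456653883201 211.29112232378296 [-0.13958395  0.          0.          0.          0.        ] [[-0.73974525  0.3623618  -0.56698403 -0.25229273]
 [-0.67281922 -0.38636289  0.63090254  0.88907792]
 [ 0.00955339  0.84818491  0.52961409  0.94572818]
 [ 0.          0.          0.          1.        ]]
jar [([234.6, 256.4, 18.6, 34.
[... 376 characters left out ...]
], 0.56)]
top 382.9920017065002 382.9920017065002 274.02111359925703 206.70879605294252 [0.01782183 0.         0.         0.         0.        ] [[ 0.02048315  0.98991175 -0.14019692  0.44918321]
 [-0.99953023  0.01707788 -0.02544947 -0.03072515]
 [-0.02279846  0.14065235  0.98979652  1.11322625]
 [ 0.          0.          0.          1.        ]]
jar [([205.5, 210.2, 24.1, 27.8], 0.82)]
coaster [([207.7, 258.0, 46.0, 47.6], 0.9), ([206.5, 212.9, 32.0, 30.3], 0.79), ([164.1, 249.4, 35.0, 30.8], 0.66)]
grinder [([280.9, 197.3, 43.6, 42.8], 0.88)]
drive_top []
spare_jar [([221.3, 141.3, 28.1, 25.8], 0.68)]
mug [([283.8, 131.6, 41.0, 37.4], 0.93)]
candle [([130.2, 195.9, 25.9, 22.8], 0.76)]
0.8
```

View pics/side0.png

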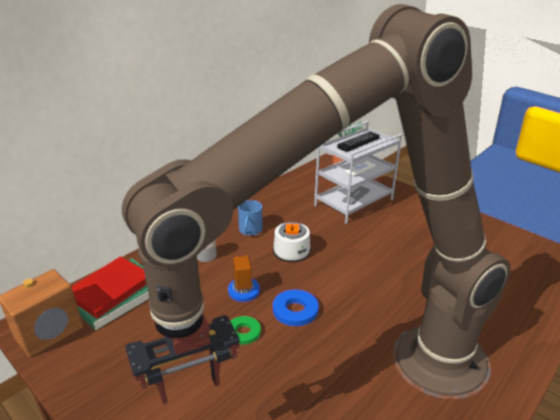

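View pics/top0.png

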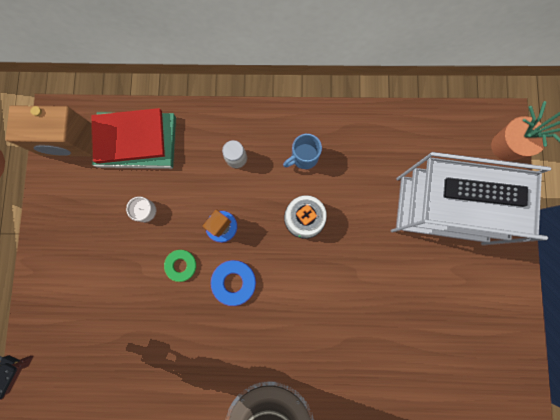

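```bash
cat > h.py <<'E'
import numpy as np, cv2
def cloud(c):
    h,w=c["range_z"].shape
    K=np.array([[c["fx"],0,c["cx"]],[0,c["fy"],c["cy"]],[0,0,1.]])
    u,v=np.meshgrid(np.arange(w),np.arange(h))
    p=cv2.undistortPoints(np.stack([u,v],-1).reshape(-1,1,2).astype(float),K,np.array(c["D"],float)).reshape(h,w,2)
    z=c["range_z"].astype(float)
    P=np.stack([p[...,0]*z,-p[...,1]*z,-z],-1)
    E=c["extrinsics"]; W=P@E[:3,:3].T+E[:3,3]
    W[z<=0]=np.nan
    return W
E
python3 - <<'E'
from station import eyes
import numpy as np,cv2,pickle
from h import *
C={n:eyes.camera(n) for n in("side","top")}
pickle.dump(C,open("c0.pkl","wb"))
im=C["top"]["image"][120:320,110:340,::-1]; cv2.imwrite("pics/topc.png",cv2.resize(im,None,fx=3,fy=3,interpolation=cv2.INTER_CUBIC))
im=C["side"]["image"][190:350,180:330,::-1]; cv2.imwrite("pics/sidec.png",cv2.resize(im,None,fx=3.7,fy=3.7,interpolation=cv2.INTER_CUBIC))
W=cloud(C["top"])
for (u,v) in [(217,224),(222,228),(230,281),(302,218),(181,265),(143,207)]: print(u,v,W[v,u].round(4))
W=cloud(C["side"])
for (u,v) in [(244,262),(296,306),(244,330),(293,231),(252,218)]: print(u,v,W[v,u].round(4))
E
```

```text
217 224 [0.5433 0.1457 0.1034]
222 228 [0.5336 0.1333 0.095 ]
230 281 [ 0.3898  0.1199 -0.0026]
302 218 [ 0.5669 -0.081   0.0713]
181 265 [0.4324 0.2625 0.0015]
143 207 [0.5948 0.3723 0.0338]
244 262 [0.5405 0.1503 0.1063]
296 306 [0.3916 0.0999 0.003 ]
244 330 [ 0.434   0.259  -0.0009]
293 231 [ 0.5643 -0.0833  0.0821]
252 218 [ 0.7246 -0.0642  0.0683]
```

View crops.

View pics/topc.png

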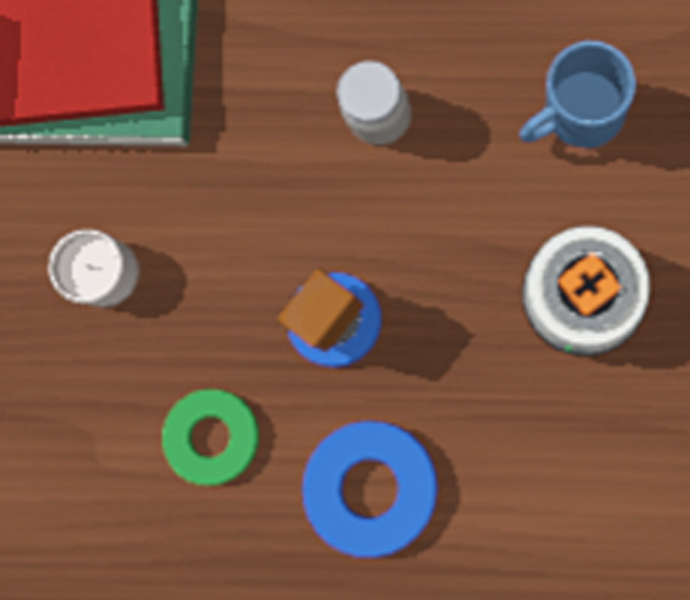

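View pics/sidec.png

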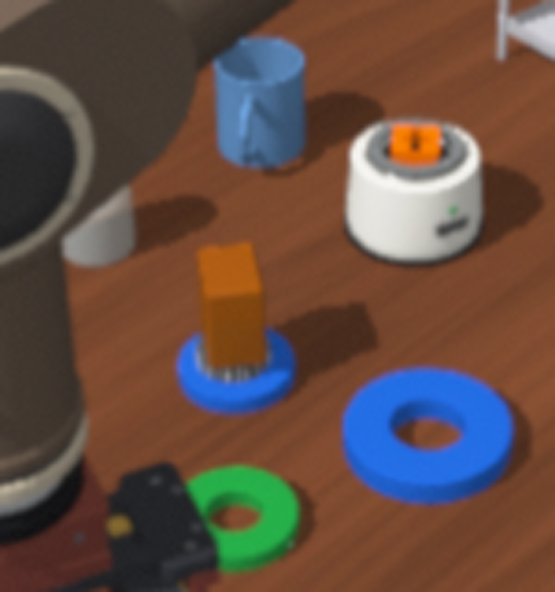

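```bash
cat > fit.py <<'E'
import pickle,numpy as np,cv2
from h import *
from scipy.optimize import minimize
C=pickle.load(open("c0.pkl","rb"))
def proj(c,P):
    E=np.linalg.inv(c["extrinsics"]); q=np.asarray(P,float)@E[:3,:3].T+E[:3,3]
    q=q*[1,-1,-1]
    K=np.array([[c["fx"],0,c["cx"]],[0,c["fy"],c["cy"]],[0,0,1.]])
    return cv2.projectPoints(q,np.zeros(3),np.zeros(3),K,np.array(c["D"],float))[0].reshape(-1,2)
S=8
def rot(a): return np.array([[np.cos(a),-np.sin(a)],[np.sin(a),np.cos(a)]])
def quad(xy,yaw,lx,ly,z):
    q=np.array([[1,1],[1,-1],[-1,-1],[-1,1]])*[lx/2,ly/2]
    q=q@rot(yaw).T+xy
    return np.c_[q,np.full(4,z)]
def render(c,roi,fills):
    u0,v0,w,h=roi; m=np.zeros((h*S,w*S),np.float32)
    for P,val,hull in fills:
        p=(proj(c,P)-[u0-.5,v0-.5])*S-.5
        if hull: p=cv2.convexHull(p.astype(np.float32))[:,0]
        cv2.fillPoly(m,[np.round(p*16).astype(np.int32)],val,shift=4)
    return cv2.resize(cv2.GaussianBlur(m,(0,0),0.35*S),(w,h),interpolation=cv2.INTER_AREA)
def body(xy,yaw,lx,ly,z0,z1): return np.r_[quad(xy,yaw,lx,ly,z0),quad(xy,yaw,lx,ly,z1)]
E
python3 - <<'E'
from fit import *
hsv={n:cv2.cvtColor(C[n]["image"],cv2.COLOR_RGB2HSV) for n in C}
for n,pts in {"top":[(217,224),(211,222),(222,230),(236,235),(200,215),(303,211),(306,214),(300,218),(296,216)],"side":[(240,260),(245,280),(293,228),(225,270)]}.items():
    for u,v in pts: print(n,u,v,C[n]["image"][v,u],hsv[n][v,u])
im=C["top"]["image"][200:235,285:328,::-1]; cv2.imwrite("pics/drv.png",cv2.resize(im,None,fx=16,fy=16,interpolation=cv2.INTER_CUBIC))
im=C["top"]["image"][203:250,195:245,::-1]; cv2.imwrite("pics/jar.png",cv2.resize(im,None,fx=12,fy=12,interpolation=cv2.INTER_NEAREST))
E
```

```text
top 217 224 [170 110  55] [ 14 173 170]
top 211 222 [171 111  54] [ 15 174 171]
top 222 230 [85 52 25] [ 14 180  85]
top 236 235 [84 53 35] [ 11 149  84]
top 200 215 [132  87  61] [ 11 137 132]
top 303 211 [185 107  47] [ 13 190 185]
top 306 214 [24 31 37] [104  90  37]
top 300 218 [209 124  54] [ 14 189 209]
top 296 216 [58 59 64] [115  24  64]
side 240 260 [177  94  19] [ 14 228 177]
side 245 280 [122  67  16] [ 14 222 122]
side 293 228 [187  88   7] [ 14 245 187]
side 225 270 [125  74  47] [ 10 159 125]
```

View pics/drv.png

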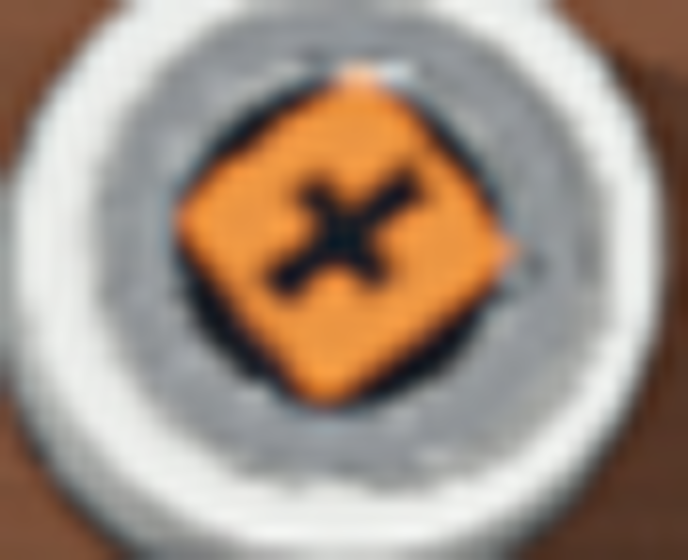

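View pics/jar.png

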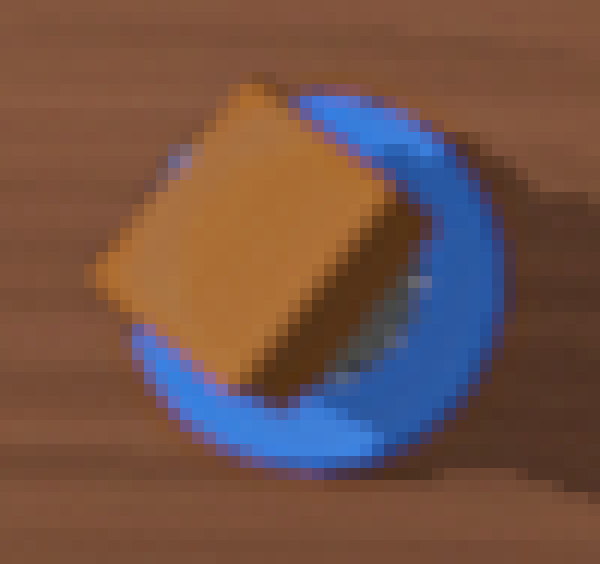

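```bash
cat >> fit.py <<'E'
def feat(c,roi,lo,hi):
    u,v,w,h=roi; I=c["image"][v:v+h,u:u+w].astype(float)
    f=(I[...,0]-I[...,2])/np.maximum(I[...,0],25)
    return np.clip((f-lo)/(hi-lo),0,1).astype(np.float32)
def fitit(cost,x0,steps):
    best=None
    for k in range(3):
        sx=np.array(x0)+(0 if best is None else 0)
        sim=np.array([x0]+[np.array(x0)+np.eye(len(x0))[i]*steps[i]*(1 if k%2==0 else -1) for i in range(len(x0))])
        r=minimize(cost,x0,method="Nelder-Mead",options=dict(initial_simplex=sim,xatol=1e-5,fatol=1e-9,maxiter=400)); x0=r.x
    return r
E
python3 - <<'E'
from fit import *
T,Sd=C["top"],C["side"]
RT=(196,203,46,46); RS=(228,250,36,50)
fT=feat(T,RT,.58,.67); fS=feat(Sd,RS,.68,.84)
cv2.imwrite("pics/f.png",np.hstack([cv2.resize(f*255,(400,400),interpolation=0) for f in (fT,cv2.resize(fS,(46,46)))]))
def cj(w):
    def cost(p):
        xy=p[:2];yaw=p[2]; e=0
        B=body(xy,yaw,.06,.044,.032,.106)
        if w[0]: e+=((render(T,RT,[(B,1,1)])-fT)**2).mean()
        if w[1]: e+=((render(Sd,RS,[(B,1,1)])-fS)**2).mean()
        return e
    return cost
y0=-np.pi/2+np.arctan2(190,155)-np.pi/2  # rough
for w in [(1,0),(0,1),(1,1)]:
    b=min((fitit(cj(w),[.535,.135,a],[.006,.006,.15]) for a in np.radians([-20,-40,-60])),key=lambda r:r.fun)
    print("jar",w,b.x[:2].round(4),np.degrees(b.x[2]).round(2),b.fun)
# drive
RD=(288,200,36,34); RDs=(280,218,28,22)
fD=feat(T,RD,.2,.7); fDs=feat(Sd,RDs,.3,.9)
def cd(w,slots=True):
    def cost(p):
        xy=p[:2];yaw=p[2];e=0
        fl=lambda:[(body(xy,yaw,.04,.04,.076,.09),1,1),(quad(xy,yaw,.034,.009,.09),0,0),(quad(xy,yaw,.009,.023,.09),0,0)]
        if w[0]: e+=((render(T,RD,fl())-fD)**2).mean()
        if w[1]: e+=((render(Sd,RDs,fl()) -fDs)**2).mean()
        return e
    return cost
for w in [(1,0),(0,1),(1,1)]:
  rs=[fitit(cd(w),[.568,-.083,a],[.005,.005,.1]) for a in np.radians([-60,30])]
  for r in rs: print("drv",w,r.x[:2].round(4),np.degrees(r.x[2]).round(2),r.fun)
E
```

```text
jar (1, 0) [0.549  0.1524] -35.88 0.03842151165008545
jar (0, 1) [0.5499 0.1511] -39.62 0.021909086033701897
jar (1, 1) [0.5486 0.1525] -39.4 0.06305722147226334
drv (1, 0) [ 0.5754 -0.0906] -51.7 0.05333419144153595
drv (1, 0) [ 0.5754 -0.0906] 38.23 0.0566241554915905
drv (0, 1) [ 0.5754 -0.0905] -50.53 0.09173769503831863
drv (0, 1) [ 0.5753 -0.0903] 37.75 0.09275934100151062
drv (1, 1) [ 0.5754 -0.0908] -53.1 0.1457764059305191
drv (1, 1) [ 0.5751 -0.0906] 37.58 0.1496959924697876[ WARN:0@0.931] global loadsave.cpp:1063 imwrite_ Unsupported depth image for selected encoder is fallbacked to CV_8U.
```

View pics/f.png

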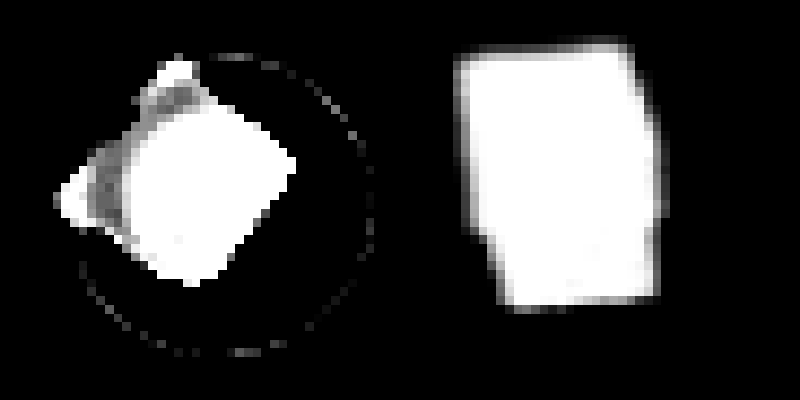

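```bash
python3 - <<'E'
from fit import *
T,Sd=C["top"],C["side"]
for n,uv in [("top",(217,224)),("side",(244,262))]:
    c=C[n];W=cloud(c); print(uv,proj(c,[W[uv[1],uv[0]]]))
out=[]
for n,roi,xy,yaw,l,z in [("top",(190,198,60,60),(.549,.1525),-39,(.06,.044),(.032,.106)),("side",(215,240,60,60),(.549,.1525),-39,(.06,.044),(.032,.106)),
   ("top",(276,190,60,60),(.5754,-.0906),-52,(.04,.04),(.09,.09)),("side",(262,205,60,60),(.5754,-.0906),-52,(.04,.04),(.09,.09))]:
    u,v,w,h=roi; k=6
    im=cv2.resize(C[n]["image"][v:v+h,u:u+w,::-1],None,fx=k,fy=k,interpolation=cv2.INTER_CUBIC)
    for zz in z:
        p=(proj(C[n],quad(xy,np.radians(yaw),*l,zz))-[u-.5,v-.5])*k
        cv2.polylines(im,[p.round().astype(int)],True,(255,0,255),1)
    out.append(im)
cv2.imwrite("pics/ov.png",cv2.resize(np.vstack([np.hstack(out[:2]),np.hstack(out[2:])]),(600,600)))
E
```

```text
(217, 224) [[217. 224.]]
(244, 262) [[244. 262.]]
```

View pics/ov.png

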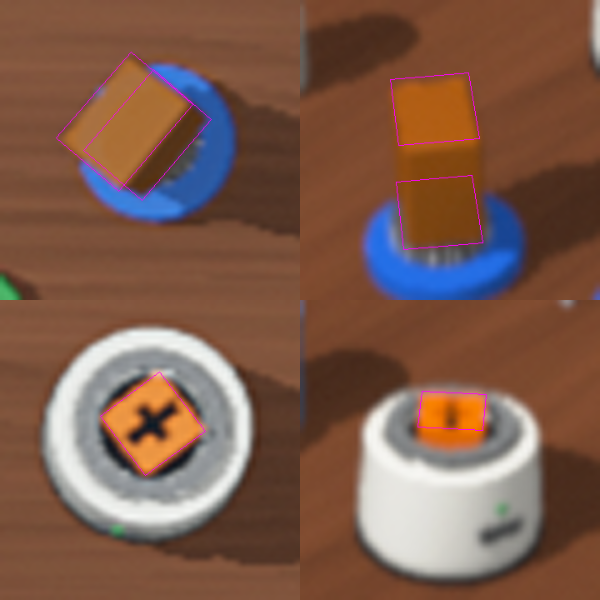

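```bash
python3 - <<'E'
from fit import *
T,Sd=C["top"],C["side"]
RT=(200,206,34,34)
I=T["image"][RT[1]:RT[1]+34,RT[0]:RT[0]+34].astype(np.float32)
fT=np.clip((I[...,0]-I[...,2]-72)/36,0,1)
RS=(226,248,40,54); fS=feat(Sd,RS,.66,.84)
def ct(p): return ((render(T,RT,[(quad(p[:2],p[2],.06,.044,.106),1,1)])-fT)**2).mean()
def cs(p): return ((render(Sd,RS,[(body(p[:2],p[2],.06,.044,.032,.106),1,1)])-fS)**2).mean()
for f in (ct,cs,lambda p:ct(p)+cs(p)):
  for a in (-36,-42):
    r=fitit(f,[.549,.151,np.radians(a)],[.004,.004,.08]); print(r.x[:2].round(4),np.degrees(r.x[2]).round(2),r.fun)
RD=(290,203,33,28)
I=T["image"][RD[1]:RD[1]+RD[3],RD[0]:RD[0]+RD[2]].astype(np.float32)
fD=np.clip((I[...,0]-I[...,2]-10)/130,0,1)
def cd(p):
    xy,yaw=p[:2],p[2]
    return ((render(T,RD,[(quad(xy,yaw,.04,.04,.09),1,1),(quad(xy,yaw,.034,.009,.09),0,0),(quad(xy,yaw,.009,.023,.09),0,0)])-fD)**2).mean()
for a in (-48,-56,38): 
    r=fitit(cd,[.575,-.09,np.radians(a)],[.004,.004,.08]); print("drv",r.x[:2].round(4),np.degrees(r.x[2]).round(2),r.fun)
# grinder rim check, coaster ellipse
W=cloud(T)
for n,(u0,v0,u1,v1),z in [("spare",(215,135,255,170),.07),("mug",(280,128,330,175),.07)]:
    w=W[v0:v1,u0:u1].reshape(-1,3); w=w[w[:,2]>.03]; print(n,np.nanmin(w,0).round(3),np.nanmax(w,0).round(3))
E
```

```text
[0.5474 0.1519] -36.76 0.0253741554915905
[0.5474 0.1519] -36.41 0.02564082480967045
[0.5501 0.1509] -39.52 0.016642620787024498
[0.5501 0.1511] -39.29 0.01624121516942978
[0.5481 0.1517] -37.8 0.044228971004486084
[0.5483 0.152 ] -38.53 0.044894203543663025
drv [ 0.5751 -0.0905] -51.76 0.028972849249839783
drv [ 0.5756 -0.0908] -50.6 0.028775980696082115
drv [ 0.5749 -0.0905] 39.63 0.03823145851492882
spare [0.721 0.082 0.031] [0.781 0.145 0.089]
mug [ 0.719 -0.131  0.03 ] [ 0.8   -0.029  0.094]
```

Emit:
jog_arm:
  commands: [0,0,0,0.0288,0,0,0,0,0.0288,0,0,0,0,0.0288,0,-0.0753,0.2637,0,0,0,-0.0753,0.2637,0,0,0,-0.0753,0.2637,0,0,0,-0.0753,0.2637,0,0,0,-0.0753,0.2637,0,0,0,-0.0753,0.2637,0,0,0,-0.0753,0.2637,0,0,0,-0.0753,0.2637,0,0,0,-0.0753,0.2637,0,0,0,-0.0753,0.2637,0,0,0,-0.0753,0.2637,0,0,0,-0.0753,0.2637,0,0,0,-0.0753,0.2637,0,0,0,-0.0753,0.2637,0,0,0,-0.0753,0.2637,0,0,0,-0.0753,0.2637,0,0,0]

```text
t: 2.48
ee_pos: [0.5494, 0.1506, 0.4049]
tool_rot: [3.141, -0.001, 0.908]
wrist_force: [0.8, 0.1, -0.6]
finger_gap: 0.088
```

Emit:
jog_arm:
  commands: [0,0,0.22,0,0,0,0,0.22,0,0,0,0,0.22,0,0,0,0,0.22,0,0,0,0,0,0,0]

```text
t: 2.9
ee_pos: [0.5469, 0.1517, 0.2945]
tool_rot: [-3.138, 0.006, 0.908]
wrist_force: [-0.1, -0.6, -0.5]
finger_gap: 0.0878
```

```bash
python3 - <<'E'
from station import arm, eyes
import cv2,numpy as np
from fit import proj
o=arm.get_obs();print(o["ee_pos"],o["tool_rot"],o["wrist_force"])
out=[]
for n,(u,v) in (("side",(200,190)),("top",(180,180))):
    c=eyes.camera(n); k=4
    im=cv2.resize(c["image"][v:v+100,u:u+90,::-1],None,fx=k,fy=k,interpolation=cv2.INTER_CUBIC)
    g=o["ee_pos"].copy()
    for z in (.106,o["ee_pos"][2]-.182):
        g[2]=z
        p=(proj(c,[g])[0]-[u-.5,v-.5])*k; cv2.circle(im,tuple(p.round().astype(int)),3,(255,0,255),-1)
    out.append(im)
cv2.imwrite("pics/pre.png",np.hstack(out))
E
```

```text
[0.54692191 0.15165229 0.29454508] [-3.13777413  0.00641973  0.90772798] [-0.1209943  -0.58880931 -0.4562518 ]
```

View pics/pre.png

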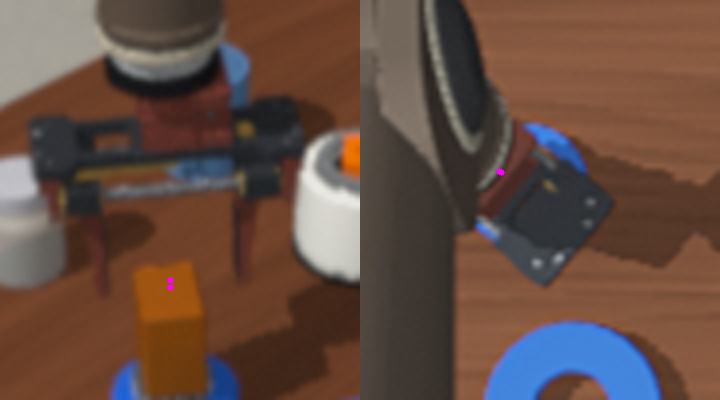

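Emit:
jog_arm:
  commands: [0,0,0.2,0,0,0,0,0.2,0,0,0,0,0.13,0,0,0,0,0,0,0,0,0,0,0,1,0,0,0,0,1,0,0,0,0,1,0,0,0,0,1,0,0,0,0,1,0,0,0,0,1]

```text
t: 3.83
ee_pos: [0.5488, 0.1521, 0.2361]
tool_rot: [3.141, -0.001, 0.908]
wrist_force: [0.4, 0.0, -0.1]
finger_gap: 0.0509
```

Emit:
jog_arm:
  commands: [0,0,0,0,1,0,0,0,0,1,0,0,0,0,1,0,0,0,0,1,0,0,0,0,1]

```text
t: 4.25
ee_pos: [0.5488, 0.1521, 0.2358]
tool_rot: [3.141, -0.001, 0.908]
wrist_force: [0.1, -0.2, 5.3]
finger_gap: 0.0442
```

Emit:
jog_arm:
  commands: [0,0,-0.05,0,1,0,0,-0.1,0,1,0,0,-0.15,0,1,0,0,-0.2,0,1,0,0,-0.2,0,1,0,0,-0.2,0,1,0,0,-0.13,0,1,0,0,-0.05,0,1,0,0,0,0,1,0,0,0,0,1]

```text
t: 5.08
ee_pos: [0.5482, 0.1519, 0.3646]
tool_rot: [-3.141, 0.0, 0.908]
wrist_force: [-0.1, -0.5, -3.7]
finger_gap: 0.0445
```

```bash
python3 - <<'E'
from station import arm, eyes
import cv2,numpy as np,pickle
from fit import *
o=arm.get_obs();print(o["ee_pos"],o["tool_rot"],o["wrist_force"],o["finger_gap"])
c=eyes.camera("side"); pickle.dump((c,o),open("lift.pkl","wb"))
u,v,k=180,150,5
p=proj(c,[[.5488,.1521,o["ee_pos"][2]-.18]])[0]; print(p)
u,v=int(p[0]-50),int(p[1]-45)
im=cv2.resize(c["image"][v:v+100,u:u+100,::-1],None,fx=k,fy=k,interpolation=cv2.INTER_CUBIC)
zc=o["ee_pos"][2]-.2358+.054
for zz in (zc+.052,zc-.022):
    q=(proj(c,quad(o["ee_pos"][:2],o["tool_rot"][2]-np.pi/2,.06,.044,zz))-[u-.5,v-.5])*k
    cv2.polylines(im,[q.round().astype(int)],True,(255,0,255),1)
cv2.imwrite("pics/lift.png",im)
E
```

```text
[0.54823878 0.15191864 0.36464405] [-3.14119675e+00  4.58559655e-04  9.07698728e-01] [-0.13875191 -0.4537478  -3.68332684] 0.04445803147900129
[240.46139445 237.72482936]
```

View pics/lift.png

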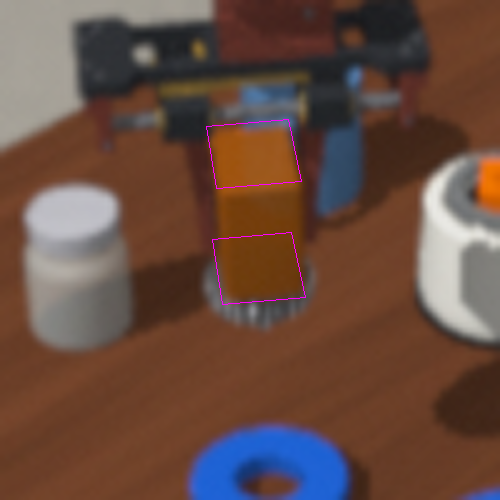

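```bash
cat > fj.py <<'E'
from fit import *
def fitjar(c,o,zc,show=None):
    P0=o["ee_pos"]; p=proj(c,[[P0[0],P0[1],zc]])[0]; RS=(int(p[0])-24,int(p[1])-28,48,56)
    fS=feat(c,RS,.66,.84)
    yaw=o["tool_rot"][2]-np.pi/2
    # ignore the area of the fingers: only weight near the body
    def cs(q,full=True):
        y=q[2] if len(q)>3-1 and full else yaw
        z=zc+q[-1]
        B=body(q[:2],y,.06,.044,z-.022,z+.052)
        wgt=cv2.dilate((render(c,RS,[(body(P0[:2],yaw,.06,.044,zc-.022,zc+.052),1,1)])>.3).astype(np.uint8),np.ones((7,7))).astype(np.float32)
        return (wgt*(render(c,RS,[(B,1,1)])-fS)**2).mean()
    r=fitit(lambda q:cs(q),[P0[0],P0[1],yaw,0.],[.003,.003,.05,.003])
    r2=fitit(lambda q:cs([q[0],q[1],yaw,0.]),[P0[0],P0[1]],[.003,.003])
    if show:
        cv2.imwrite(show,cv2.resize(fS*255,None,fx=6,fy=6,interpolation=0))
    R=rot(yaw)
    return r.x,np.degrees(r.x[2]-yaw),r.fun,((r.x[:2]-P0[:2])@R)*1e3,r2.x,r2.fun,((r2.x-P0[:2])@R)*1e3
E
python3 - <<'E'
from fj import *
c,o=pickle.load(open("lift.pkl","rb"))
for x in fitjar(c,o,o["ee_pos"][2]-.2358+.054,"pics/fj.png"): print(np.round(x,4))
E
```

```text
[ 0.5456  0.1519 -0.7216  0.0014]
-3.3541
0.0258
[-2.0879 -1.651 ]
[0.5484 0.1496]
0.0284
[ 1.5022 -1.707 ][ WARN:0@3.944] global loadsave.cpp:1063 imwrite_ Unsupported depth image for selected encoder is fallbacked to CV_8U.
```

View pics/fj.png

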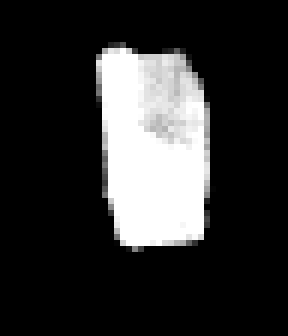

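Emit:
jog_arm:
  commands: [0,0,0,0.037,1,0,0,0,0.037,1,-0.05,0.08,0,0,1,-0.1,0.16,0,0,1,-0.15,0.24,0,0,1,-0.15,0.24,0,0,1,-0.15,0.24,0,0,1,-0.15,0.24,0,0,1,-0.15,0.24,0,0,1,-0.1,0.16,0,0,1,-0.05,0.08,0,0,1,-0.031,0.037,0,0,1,0,0,0,0,1,0,0,0,0,1,0,0,0,0,1]

```text
t: 6.38
ee_pos: [0.5762, -0.088, 0.3647]
tool_rot: [-3.14, -0.0, 0.678]
wrist_force: [0.8, -0.3, -3.2]
finger_gap: 0.0443
```

```bash
cat > look.py <<'E'
import sys
from station import arm, eyes
from fj import *
def look(tag,zoff=-.2358+.054):
    o=arm.get_obs();print(o["t"],o["ee_pos"].round(4),o["tool_rot"].round(4),o["wrist_force"].round(2),o["wrist_torque"].round(3),o["finger_gap"])
    c=eyes.camera("side"); t=eyes.camera("top"); pickle.dump((c,t,o),open(tag+".pkl","wb"))
    zc=o["ee_pos"][2]+zoff; yaw=o["tool_rot"][2]-np.pi/2
    out=[]
    for cc in (c,t):
        p=proj(cc,[[o["ee_pos"][0],o["ee_pos"][1],zc-.03]])[0]; u,v=int(p[0]-30),int(p[1]-35);k=6
        im=cv2.resize(cc["image"][v:v+70,u:u+60,::-1],None,fx=k,fy=k,interpolation=cv2.INTER_CUBIC)
        for lx,ly,zz in ((.06,.044,zc+.052),(.06,.044,zc-.022),(.03,.006,zc-.052),(.006,.02,zc-.052)):
            q=(proj(cc,quad(o["ee_pos"][:2],yaw,lx,ly,zz))-[u-.5,v-.5])*k
            cv2.polylines(im,[q.round().astype(int)],True,(255,0,255),1)
        out.append(im)
    cv2.imwrite(f"pics/{tag}.png",np.hstack(out))
    return c,t,o
if __name__=="__main__": look(sys.argv[1])
E
python3 look.py above
```

```text
6.3833 [ 0.5762 -0.088   0.3647] [-3.1404e+00 -1.0000e-04  6.7830e-01] [ 0.79 -0.3  -3.2 ] [-0.062  0.034 -0.016] 0.044341954000324355
```

View pics/above.png

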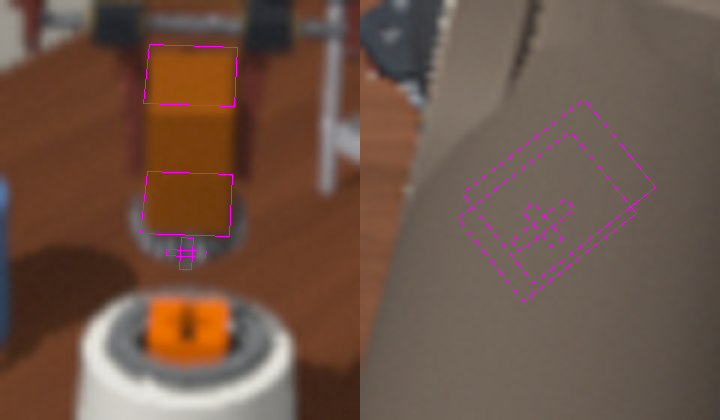

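```bash
python3 - <<'E'
from fj import *
c,t,o=pickle.load(open("above.pkl","rb"))
for x in fitjar(c,o,o["ee_pos"][2]-.2358+.054,"pics/fj2.png"): print(np.round(x,4))
RD=(282,215,26,18)
p=proj(c,[[.5754,-.0905,.09]])[0];print(p)
RD=(int(p[0])-12,int(p[1])-9,25,20)
I=c["image"][RD[1]:RD[1]+RD[3],RD[0]:RD[0]+RD[2]].astype(np.float32); fD=np.clip((I[...,0]-I[...,2]-20)/140,0,1)
def cd(p):
    xy,yaw=p[:2],p[2]
    return ((render(c,RD,[(body(xy,yaw,.04,.04,.078,.09),1,1),(quad(xy,yaw,.034,.009,.09),.25,0),(quad(xy,yaw,.009,.023,.09),.25,0)])-fD)**2).mean()
for a in (-48,-55):
    r=fitit(cd,[.575,-.09,np.radians(a)],[.004,.004,.08]); print(r.x[:2].round(4),np.degrees(r.x[2]).round(2),r.fun)
u,v=int(p[0])-35,int(p[1])-60
cv2.imwrite("pics/abv2.png",cv2.resize(c["image"][v:v+75,u:u+70,::-1],None,fx=8,fy=8,interpolation=cv2.INTER_CUBIC))
E
```

```text
[ 5.771e-01 -8.970e-02 -8.582e-01 -5.000e-04]
1.9649
0.0097
[ 1.8868 -0.326 ]
[ 0.5766 -0.0899]
0.0103
[ 1.7331 -0.9263]
[291.89661868 226.56455032]
[ 0.5743 -0.0893] -51.75 0.04112078249454498
[ 0.5743 -0.0895] -52.06 0.04155158996582031[ WARN:0@3.200] global loadsave.cpp:1063 imwrite_ Unsupported depth image for selected encoder is fallbacked to CV_8U.
```

View pics/abv2.png

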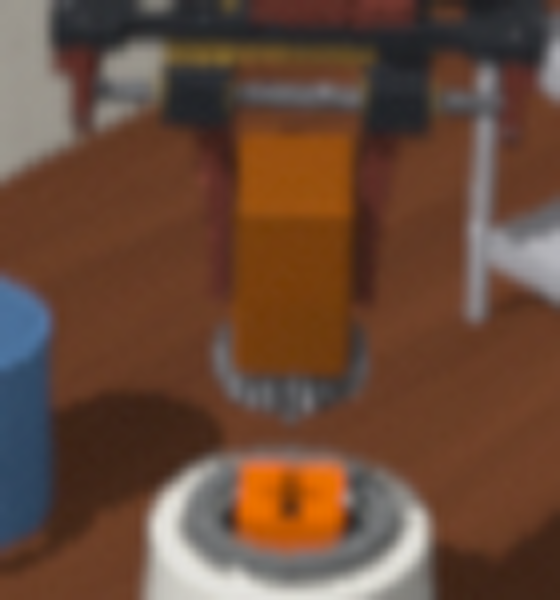

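Emit:
jog_arm:
  commands: [0,0,0,0,1]

```text
t: 6.57
ee_pos: [0.5762, -0.0886, 0.365]
tool_rot: [-3.141, -0.0, 0.677]
wrist_force: [-0.3, -0.0, -2.9]
finger_gap: 0.0441
```

Emit:
jog_arm:
  commands: [0,0,0,0,1]

```text
t: 6.65
ee_pos: [0.5762, -0.089, 0.3651]
tool_rot: [-3.141, -0.0, 0.677]
wrist_force: [-0.7, -0.7, -2.2]
finger_gap: 0.0442
```

Emit:
jog_arm:
  commands: [-0.0083,-0.0083,0.1,0,1,0,0,0.1,0,1,0,0,0.09,0,1,0,0,0,0,1,0,0,0,0,1,0,0,0,0,1,0,0,0,0,1]

```text
t: 7.23
ee_pos: [0.575, -0.0899, 0.3307]
tool_rot: [3.141, -0.001, 0.675]
wrist_force: [-0.2, -0.5, -3.0]
finger_gap: 0.0437
```

```bash
python3 look.py near; python3 - <<'E'
from fj import *
c,t,o=pickle.load(open("near.pkl","rb"))
for x in fitjar(c,o,o["ee_pos"][2]-.2358+.054): print(np.round(x,4))
p=proj(c,[[.5754,-.0905,.09]])[0]
u,v=int(p[0])-35,int(p[1])-60
cv2.imwrite("pics/near2.png",cv2.resize(c["image"][v:v+75,u:u+70,::-1],None,fx=8,fy=8,interpolation=cv2.INTER_CUBIC))
E
```

```text
7.2333 [ 0.575  -0.0899  0.3307] [ 3.141e+00 -6.000e-04  6.750e-01] [-0.16 -0.45 -2.99] [-0.04   0.013 -0.017] 0.04374974192528782
[ 5.748e-01 -9.070e-02 -8.608e-01  5.000e-04]
2.0074
0.0092
[ 0.5374 -0.6641]
[ 0.5749 -0.0919]
0.0101
[ 1.451  -1.3565]
```

View pics/near2.png

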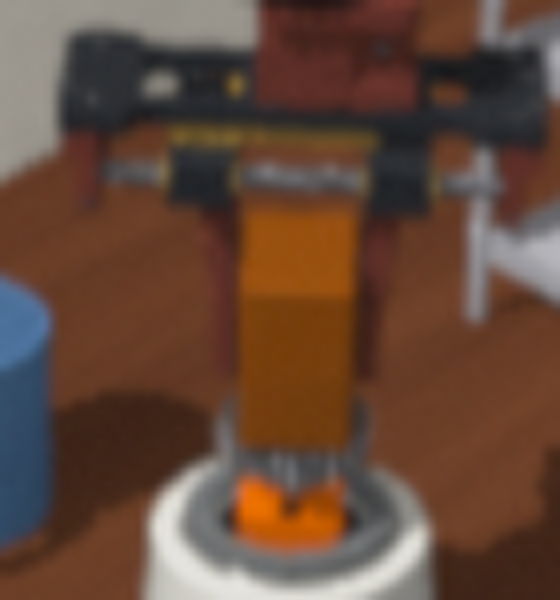

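Emit:
jog_arm:
  commands: [0.0035,0,0.02,0,1,0,0,0.02,0,1,0,0,0.01,0,1,0,0,0,0,1,0,0,0,0,1]

```text
t: 7.75
ee_pos: [0.575, -0.0895, 0.3241]
tool_rot: [-3.141, 0.0, 0.675]
wrist_force: [-1.3, -0.3, -2.2]
finger_gap: 0.044
```

Emit:
jog_arm:
  commands: [0,0,0.015,0,1,0,0,0,0,1,0,0,0,0,1]

```text
t: 8.0
ee_pos: [0.575, -0.0895, 0.3223]
tool_rot: [-3.141, 0.0, 0.675]
wrist_force: [0.0, -0.2, -2.9]
finger_gap: 0.0443
```

Emit:
jog_arm:
  commands: [0,0,0.012,0,1,0,0,0.012,0,1,0,0,0,0,1,0,0,0,0,1]

```text
t: 8.33
ee_pos: [0.5751, -0.0896, 0.3195]
tool_rot: [3.141, -0.0, 0.675]
wrist_force: [2.0, -0.6, -2.2]
finger_gap: 0.0439
```

Emit:
jog_arm:
  commands: [0,0,0.012,0,1,0,0,0.012,0,1,0,0,0,0,1,0,0,0,0,1]

```text
t: 8.67
ee_pos: [0.5751, -0.0896, 0.3166]
tool_rot: [3.141, -0.0, 0.675]
wrist_force: [1.6, -1.5, -3.5]
finger_gap: 0.0439
```

Emit:
jog_arm:
  commands: [0,0.003,0.012,0,1,0,0,0.012,0,1,0,0,0,0,1,0,0,0,0,1]

```text
t: 9.0
ee_pos: [0.5752, -0.0898, 0.3136]
tool_rot: [-3.141, 0.0, 0.675]
wrist_force: [0.9, -0.3, -3.1]
finger_gap: 0.0444
```

Emit:
jog_arm:
  commands: [0,0,0.012,0,1,0,0,0.012,0,1,0,0,0,0,1,0,0,0,0,1]

```text
t: 9.33
ee_pos: [0.5752, -0.0898, 0.3107]
tool_rot: [-3.141, 0.0, 0.675]
wrist_force: [1.1, -0.4, -3.5]
finger_gap: 0.0438
```

Emit:
jog_arm:
  commands: [0,0,0.01,0,1,0,0,0.01,0,1,0,0,0,0,1,0,0,0,0,1]

```text
t: 9.67
ee_pos: [0.5753, -0.0898, 0.3088]
tool_rot: [-3.142, -0.0, 0.675]
wrist_force: [-1.2, 0.2, 2.4]
finger_gap: 0.0444
```

Emit:
jog_arm:
  commands: [0,0,0.01,0,1,0,0,0.01,0,1,0,0,0,0,1,0,0,0,0,1]

```text
t: 10.0
ee_pos: [0.5753, -0.0898, 0.3062]
tool_rot: [3.142, -0.0, 0.675]
wrist_force: [-0.9, 0.5, 3.7]
finger_gap: 0.044
```

Emit:
jog_arm:
  commands: [0,0,0.014,0,1,0,0,0.014,0,1,0,0,0.014,0,1,0,0,0,0,1,0,0,0,0,1,0,0,0,0,1]

```text
t: 10.5
ee_pos: [0.5754, -0.0898, 0.3012]
tool_rot: [3.142, -0.0, 0.675]
wrist_force: [-2.8, 0.9, 4.4]
finger_gap: 0.0437
```

```bash
python3 look.py press; python3 - <<'E'
from fj import *
c,t,o=pickle.load(open("press.pkl","rb"))
for x in fitjar(c,o,o["ee_pos"][2]-.2358+.054): print(np.round(x,4))
p=proj(c,[[.5754,-.0905,.09]])[0]
u,v=int(p[0])-35,int(p[1])-55
cv2.imwrite("pics/press2.png",cv2.resize(c["image"][v:v+75,u:u+70,::-1],None,fx=8,fy=8,interpolation=cv2.INTER_CUBIC))
E
```

```text
10.5 [ 0.5754 -0.0898  0.3012] [ 3.1415e+00 -2.0000e-04  6.7500e-01] [-2.83  0.89  4.37] [-0.056  0.587  0.004] 0.04368390881080994
[ 5.760e-01 -9.200e-02 -8.677e-01 -6.000e-04]
1.6068
0.0088
[ 2.1514 -0.8531]
[ 0.5757 -0.0922]
0.0096
[ 2.1427 -1.2231]
```

View pics/press2.png

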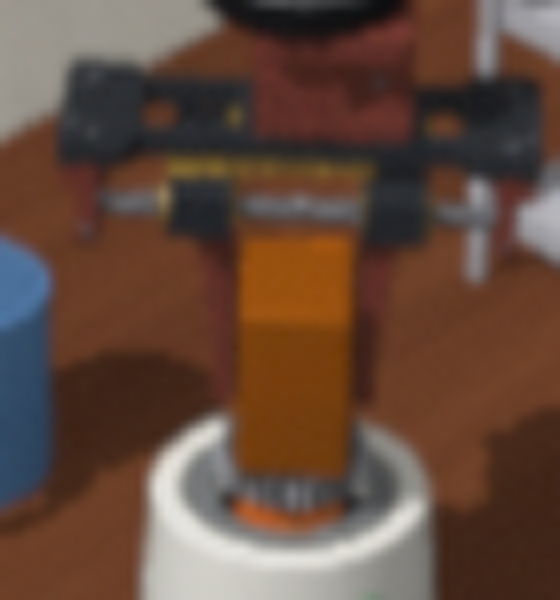

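Emit:
jog_arm:
  commands: [0,0,0,0,1,0,0,0,0,1]

```text
t: 10.77
ee_pos: [0.5753, -0.0898, 0.3012]
tool_rot: [-3.142, -0.0, 0.675]
wrist_force: [-1.0, -0.3, 5.0]
finger_gap: 0.044
```

Emit:
jog_arm:
  commands: [0,0,0.008,0,1,0,0,0,0,1,0,0,0,0,1]

```text
t: 11.02
ee_pos: [0.5753, -0.0898, 0.3002]
tool_rot: [3.142, -0.0, 0.675]
wrist_force: [-1.9, 0.7, 6.6]
finger_gap: 0.044
```

```bash
python3 - <<'E'
from station import arm, eyes
from fj import *
c=eyes.camera("side"); o=arm.get_obs(); cv2.imwrite("pics/fin.png",c["image"][:,:,::-1])
print(o["t"],o["ee_pos"],o["wrist_force"],o["wrist_torque"],o["finger_gap"])
x=fitjar(c,o,o["ee_pos"][2]-.2358+.054); print(x[0],x[1])
E
```

```text
11.0667 [ 0.57531001 -0.0897979   0.30024735] [-1.44868266  0.4121037   4.80415353] [-0.03158491  0.55690612 -0.02540302] 0.04406483464274406
[ 5.75594085e-01 -9.03986035e-02 -8.54408873e-01  5.96647739e-04] 2.36695970969507
```

View pics/fin.png

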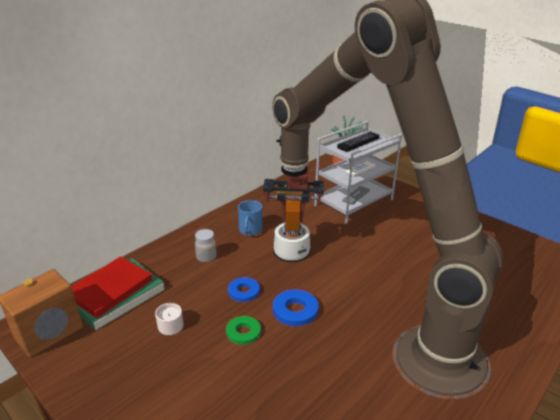

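Emit:
jog_arm:
  commands: [0,0,0.01,0,1,0,0,0,0,1,0,0,0,0,1,0,0,0,0,1]

```text
t: 11.4
ee_pos: [0.5753, -0.0899, 0.2997]
tool_rot: [3.142, -0.001, 0.675]
wrist_force: [-4.3, 0.1, 11.3]
finger_gap: 0.0441
```

Emit:
jog_arm:
  commands: [0,0,0,0,1,0,0,0,0,1,0,0,0,0,1]

```text
t: 11.65
ee_pos: [0.5753, -0.0899, 0.2997]
tool_rot: [-3.142, -0.001, 0.675]
wrist_force: [-3.1, -0.1, 10.9]
finger_gap: 0.044
```

Emit:
jog_arm:
  commands: [0,0,0.01,0,1,0,0,0,0,1,0,0,0,0,1]

```text
t: 11.9
ee_pos: [0.5754, -0.09, 0.2995]
tool_rot: [3.141, -0.001, 0.675]
wrist_force: [-7.2, 0.1, 20.8]
finger_gap: 0.0439
```

Emit:
jog_arm:
  commands: [0,0,0,0,1,0,0,0,0,1,0,0,0,0,1]

```text
t: 12.15
ee_pos: [0.5753, -0.09, 0.2995]
tool_rot: [3.141, -0.001, 0.675]
wrist_force: [-7.8, 1.1, 20.0]
finger_gap: 0.0443
```

Emit:
jog_arm:
  commands: [0,0,-0.014,0,1,0,0,0,0,1,0,0,0,0,1,0,0,0,0,1]

```text
t: 12.48
ee_pos: [0.5753, -0.0898, 0.2997]
tool_rot: [3.141, -0.0, 0.675]
wrist_force: [-1.8, -0.0, 6.3]
finger_gap: 0.0441
```

The stop showed at TCP z ≈ 0.2995 with a sharp rise in force. The seat is now about 9 to 10 mm in, at a gentle push.

```bash
python3 - <<'E'
from station import arm
o=arm.get_obs();print(o["ee_pos"],o["wrist_force"],o["finger_gap"])
print(arm.finish_job())
E
```

```text
[ 0.57534522 -0.08983469  0.29973034] [-1.79758356 -0.04461133  6.31135901] 0.044144122226026386
the job is handed in; nothing more can be done
None
```

I lifted the amber jar off the small blue coaster and carried it upright to the white grinder base. I turned it about 13° to match the slots and slid it home. I handed the job in at about 12.5 s, still gripping the jar and pressing it down.

**Fit:** the stem went in over its full height with no upward force and at most about 2 N sideways. The lid met the drive at a TCP height of about 0.309 m, where I expected it.

**Press:** I pushed until the seat hit its stop at about 0.2995 m, where the wrist reading peaked at 20.8 N (about 24 N of push). I then eased off about 1.7 mm of commanded motion. At hand-in the TCP was at 0.2997 m, so the seat is about 9 to 10 mm in. The wrist reading was 6.3 N, or about 9 N of push once the jar's weight is added.

**Grip and surroundings:** the finger opening was 44 mm, as expected for the jar. The last side picture, taken just before the final press, showed the mug, spare jar, candle and remotes apparently where they were; I didn't measure them again.

**Checks that disagreed:**
- The top and side cameras differed by about 2 to 3 mm on where the jar and drive line up. I took a position between them and confirmed it by the forces on the way down.
- Midway through the press the force read 1 to 2 N lower than the spring data suggests for that depth. That is why I went on to find the stop.

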